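Clear the case lid and crack its seal

ROBOT

A 6-joint arm with a two-finger parallel gripper is mounted at the origin on the work surface. World frame = base frame: x ahead of the robot, y to its left, z up, the work surface at z = 0. Lengths are in m, angles in degrees, forces in N, time in s.
With the tool pointing down it reaches from about 0.35 to 0.875 m from the base axis. Payload 4.2 kg.
Tool frame: the origin (TCP) lies midway between the tips of the shut fingers; the grasp point (between the pads) lies 19 mm behind it (r.pinch_z is the distance from the TCP to the grasp point, in m); z points along the fingers, y is the line along which they close (so a half turn about z gives the same grasp; the last joint's range is limited). The gripper opens to 87 mm and grips with 3 to 60 N. Pads are 19 mm wide; open, the fingers measure 117 mm over their backs; the gripper's body (75 mm by 190 mm) begins 51 mm behind the grasp point.
Start: joints at [82.025, 22.042, 0.453, 0, -68.411, -14.817], TCP at [0.242, 0.576, 0.223] pointing down, gripper open.
Joint ranges: [-179.83, 179.83], [-69.29, 118.12], [-61.27, 80.66], [-181.25, 117.63], [-171.15, -9.14], [-177.46, 177.46]. Speed limits (degrees/s): [159.86, 159.86, 180, 180, 180, 180].

INTERFACE

Orientations are given as a 3x3 rotation matrix whose columns are the frame's x, y, z axes.
In Python, from station import r, imaging, models gives the robot as it stands. The module is installed in compiled form; this text tells all that it offers.
- The arm moves only by the tool apply_moves, never from a script. Its argument "moves" is a list of rows, each a list of 2 entries, a list of its own where there are three numbers: the shift along the tool's x, y, z in m, then the turn about the tool's z in degrees. A call has 1 to 5 rows; each row shifts and turns the commanded pose from where the row before left it, along the tool's axes as they then stand; what a row does not reach is not made up. A row lasts 1/12 s, in which the tool goes at most 41.7 mm and 7.16 degrees, less where a joint would pass 70% of its speed; a pose out of reach is approached as far as the arm can. A call is refused whole if a number of a shift passes 0.0417 or a number of a turn 7.16, either way. A call with a gripper value outside its range is refused whole. "hand" is the finger opening in m, from 0 to 0.087, set as the call begins (left out, the last holds). The fingers move at their own pace and stop on an object; the grip force is fixed at half the most. Time passes only in rows, so rows that do not move let the fingers close. It gives the time, the measured TCP pose, the force, the opening and the grip force at its end, in the units of the state.
- r.sense(): the state, without advancing time (a new reading comes with each control period).
- imaging.capture(name): name is "side" or "top"; returns a dict with "frame" (480x640x3 uint8, blue, green, red), "intrinsics" (3x3 intrinsics, pixels), "eye" and "orientation" of the camera in the world. Camera axes: x right, y down, z forward; pixel columns grow to the right and rows downward; lengths in m; the calibration is good to about 2 mm. A picture is of the moment at which its call begins. There is no depth.
- r.finish_job(): hands the job in; it is judged then, once.
Trained networks look in a picture, given as the dict that the camera call returned (one of the last four; its "shot" number tells which), for a name from the list of things; names that differ only in an ending like _2 or _b are one class to them, and where a whole thing is asked for, a point or a joint stands for the part that bears it (a point fixed in the world has none). Each returns a list of dicts, best first, with "confidence" (0 to 1); they miss things now and then, are a little off and sometimes report something else, mostly with a low value. They report only what shows in the picture. A call takes as long as a camera call. They do not tell look-alikes from the thing itself.
- models.cut_out(picture, target): "region" (480x640 bool, what is visible of it) and "extent" ([left, top, width, height] as shares, 0 to 1, of the picture: columns of its width, rows of its height, round what is visible of it).
- models.place_of(picture, target): "at" ([column, row] as shares, 0 to 1, of the picture: columns of its width, rows of its height: a listed point, or the origin of a listed thing).
The state is a dict: "time_s": time; "joints": joint angles; "joint_velocities": joint speeds; "effort": joint torques, N m; "tcp_pos": TCP position; "ee_rot": TCP orientation; "wrist_force": force on the tool from outside, world axes, zero at the start; "moment": the same for the moment, N m; "gripper_width": opening from 0.0 (shut) to 1.0 (fully open); "gripper_force": force on a finger pad.
Only numpy, scipy, OpenCV 4.12 (cv2) and the standard library are available. Lean on these libraries where they do the work, as an engineer would, in place of code of your own. Each camera call takes 0.05 s, during which the arm holds its last target. There are 200 camera calls.

TASK

Two closed tins stand on the lid of the green case: stack them one by one squarely, edges flush, onto the like tin standing on the bench, to make a column of three. Then take the bare lid by its handle, break it free of its sticky seal and hold it slightly open, the handle edge raised about 40 mm, never flung wide open. Finish while still holding it there steadily with the fingers, and leave everything else on the bench alone.

Things in the scene. Friction and masses are not known exactly. Their poses are not given: they have to be found in the camera images.
- case: Green metal case with a rubber lid seal, fixed to the bench, left or right of the column, yaw within 0.25 rad: 240 (x) by 280 (y) mm, walls 100 mm high, lid 12 mm thick on top: its upper face is 112 mm over the bench. Origin: centre of its underside; x points from the handle side (nearest the robot) to the hinge side, z up.
- lid (a joint): Lid opening, rad: 0 shut, grows as the handle edge rises (0.17 = 40 mm there). Lid about 0.5 kg, hinged along the case's y. The seal takes 12 to 22 N straight up at the handle, gives suddenly within about 5 mm of rise and is clear from 0.06 rad on; then only some 3 N of weight is left at the handle. Let go, the lid falls back onto the seal, to 0.05 rad or shut.
- handle (a point): Middle of the lid's handle, a round steel bar 14 mm thick along the case's y, 110 mm long on posts 100 mm apart, axis 30 mm above the lid (23 mm free beneath). Lid shut: 95 mm to -x of the case's centre, 142 mm over the bench. The bar turns within a pinch from above: the gripper need not tilt for the small opening.
- hinge (a point): A point on the lid's hinge line at the middle of its length: 120 mm towards +x of the case's centre, 100 mm over the bench. The handle moves round it: 215 mm horizontally (towards the case's -x) and 42 mm above it when shut.
- tin_base: Closed flat metal tin, 90 (x) by 60 (y) by 40 (z) mm, about 0.3 kg, loose on the bench: the foot of the column. Origin: centre of its underside, x along its length.
- tin_a: Closed tin like the foot of the column (90 x 60 x 40 mm, about 0.3 kg), at the start flat on the lid near its +y side, about 35 mm behind the lid's centre. Origin: centre of its underside, x along its length.
- tin_b: The same kind of tin (90 x 60 x 40 mm, about 0.3 kg), at the start flat on the lid near its -y side. Origin: centre of its underside, x along its length. A gap of about 70 mm separates the two.
- jar: Bystander, to be left alone: squat glass screw jar, 50 mm across, 60 mm high, 130 mm nearer the robot than the column (along the lowest tin's -x).
- screwdriver: Bystander, to be left alone: screwdriver lying across, 190 mm long, about 120 mm beyond the column (on the lowest tin's +x side).
- glue: Bystander, to be left alone: glue bottle, 48 mm across, 130 mm high, behind the case's hinge side.
- paint: Bystander, to be left alone: steel paint can, 84 mm across, 110 mm high, at the right.
- hammer: Bystander, to be left alone: hammer lying, 280 mm long, at the left.
- tape: Bystander, to be left alone: roll of masking tape, 90 mm across, 35 mm high, at the right, nearer the robot than the paint can.
Things that resemble listed ones, but are neither listed nor needed, are in the scene too. Leave any blue or orange look-alike of the tin_b alone.

How it is judged:
By the outcome, as a careful person would: the job done as asked, in the order asked, and still so for the second after the job is handed in, while the arm keeps its last pose, push and grip.
It also fails if it takes over 66 s, if anything falls off the work surface, if the arm or the gripper's body presses on something with over 40 N, if the wrist force passes 120 N, or if a joint passes its speed limit or range.

## Working session

There is one attempt and no reset: what is moved stays moved. The work goes in short steps, Python scripts to look and compute and a tool call to move; the robot and the scene stay as the last step left them, time stands still between calls to the robot, and variables do not carry over. Pictures are saved under pics/ and viewed, at most 10 in all, crops included, and the job is handed in when it is done.

Besides the shell and the picture viewer there is one more tool, called after ">>>" as name([rows], argument=value, ...), one row to a line, values as JSON. apply_moves: Moves the arm, as the interface text tells. Its arguments: {"type":"object","properties":{"moves":{"type":"array"},"hand":{"type":"number"}},"required":["moves"]}

```bash
mkdir -p pics; python3 - <<'E'
from station import r, imaging, models
import cv2,numpy as np
s=r.sense(); print(s['time_s'],s['tcp_pos'],np.round(s['ee_rot'],3).tolist(),s['wrist_force'],s['gripper_width'],r.pinch_z)
for n in("side","top"):
    p=imaging.capture(n); cv2.imwrite(f"pics/{n}0.png",p['frame'])
    print(n,np.round(p['intrinsics'],1).tolist(),np.round(p['eye'],3),np.round(p['orientation'],3).tolist())
    for t in("tin_b","case","handle","jar","tin_base"):
        print(t,[(np.round(np.array(d['at'])*[640,480],1).tolist(),round(d['confidence'],2)) for d in models.place_of(p,t)])
E
```

```text
0.0 [0.24187657 0.57565319 0.22146407] [[0.922, -0.388, -0.001], [-0.388, -0.922, -0.002], [0.0, 0.002, -1.0]] [ 0.81515945 -0.02588398 -0.01511272] 1.0046670651808909 0.0187
side [[474.7, 0.0, 320.6], [0.0, 474.7, 231.9], [0.0, 0.0, 1.0]] [ 0.064 -0.659  0.984] [[0.794, -0.424, 0.435], [-0.608, -0.565, 0.558], [0.009, -0.708, -0.707]]
tin_b [([457.0, 297.0], 0.82), ([342.2, 259.0], 0.78), ([381.9, 290.7], 0.6), ([479.2, 349.4], 0.58)]
case [([348.5, 310.5], 0.78), ([385.4, 260.2], 0.47)]
handle []
jar [([229.3, 265.2], 0.9)]
tin_base [([269.5, 234.5], 0.68)]
top [[575.4, 0.0, 316.8], [0.0, 575.4, 242.6], [0.0, 0.0, 1.0]] [ 0.517 -0.004  1.379] [[0.026, -0.997, 0.079], [-1.0, -0.027, -0.002], [0.004, -0.079, -0.997]]
tin_b [([346.1, 257.8], 0.86), ([425.1, 171.1], 0.81), ([407.7, 249.2], 0.56)]
case [([374.4, 270.6], 0.65)]
handle [([385.8, 316.7], 0.9)]
jar [([233.2, 336.4], 0.66)]
tin_base [([230.0, 278.7], 0.72)]
```

```bash
ls pics
```

```text
side0.png
top0.png
```

View pics/side0.png

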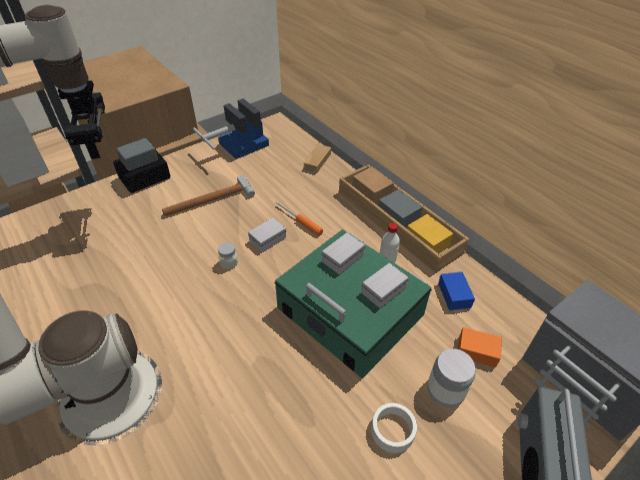

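View pics/top0.png

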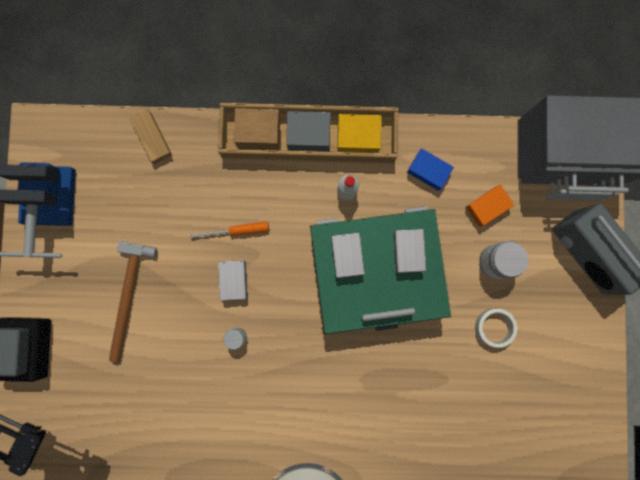

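The top view shows the tins on the lid at (347,256) (tin_a) and (410,250) (tin_b), the base tin at (232,281) and the handle bar at (388,316). In the side view the tins are at (343,253) and (384,286), and the base is at (267,235). The blue and orange blocks are the decoys. Next I fit boxes to the cut-outs in both views.

```bash
cat > h.py <<'E'
from station import r, imaging, models
import cv2,numpy as np
from scipy.optimize import least_squares
def proj(p,X):
    c=(np.atleast_2d(X)-p['eye'])@np.array(p['orientation']); K=p['intrinsics']
    return c[:,:2]/c[:,2:]*[K[0][0],K[1][1]]+[K[0][2],K[1][2]]
def ray(p,uv,z):
    K=np.array(p['intrinsics']); d=np.array(p['orientation'])@np.linalg.solve(K,[uv[0],uv[1],1.])
    e=np.array(p['eye']); return e+d*(z-e[2])/d[2]
def box(q,s):
    x,y,z,a=q; c,n=np.cos(a),np.sin(a)
    B=np.array([[i*s[0]/2,j*s[1]/2,k*s[2]] for i in(-1,1) for j in(-1,1) for k in(0,1)])
    return B@np.array([[c,n,0],[-n,c,0],[0,0,1]])+[x,y,z]
def region(p,t,near):
    b=None
    for d in models.cut_out(p,t):
        m=np.array(d['region']).astype(np.uint8)
        if m.sum()<30: continue
        c=np.argwhere(m)[:,::-1].mean(0); e=np.hypot(*(c-near))
        if e<22 and(b is None or e<b[0]): b=(e,m,d['confidence'])
    return b
def contour(m):
    k=max(cv2.findContours(cv2.resize(m*255,None,fx=4,fy=4,interpolation=cv2.INTER_LINEAR)//128,0,cv2.CHAIN_APPROX_NONE)[0],key=len)
    return (k[:,0,:]+.5)/4-.5
def fit(views,q0,s,zfix=None):
    def f(q):
        if zfix is not None: q=[q[0],q[1],zfix,q[2]]
        o=[]
        for p,c in views:
            h=cv2.convexHull(proj(p,box(q,s)).astype(np.float32))
            o+=[cv2.pointPolygonTest(h,(float(a),float(b)),True) for a,b in c]
        return np.array(o)
    w=least_squares(f,q0,loss='soft_l1',diff_step=1e-3,x_scale=[.01,.01,.01,.05] if zfix is None else [.01,.01,.05])
    return w.x,np.sqrt(np.mean(w.fun**2))
T=(.09,.06,.04)
E
cat > m.py <<'E'
from h import *
P={n:imaging.capture(n) for n in("side","top")}
for n,z0,s,t in(("tin_a",.112,(343,253),(347,256)),("tin_b",.112,(384,286),(410,250)),("tin_base",0,(267,235),(232,281))):
    v=[]
    for k,c in(("side",s),("top",t)):
        b=region(P[k],n,c)
        if b: v.append((P[k],contour(b[1])))
        print(n,k,b and (round(b[0],1),int(b[1].sum()),b[2]))
    g=ray(P["top"],t,z0+.04)
    q,e=fit(v,[g[0],g[1],z0,.05],T); print(' both',q.round(4),np.degrees(q[3]).round(1),e.round(2))
    for w in v:
        q,e=fit([w],[g[0],g[1],.05],T,z0); print('  single z fixed',q.round(4),e.round(2))
p=P["top"]
v=[]
for k in("top","side"):
    for d in models.cut_out(P[k],"case")[:1]:
        m=np.array(d['region']).astype(np.uint8); print(k,m.sum(),d['extent']); v.append((P[k],contour(m)))
# green mask contour
for k in("top","side"):
    hsv=cv2.cvtColor(P[k]['frame'],cv2.COLOR_BGR2HSV); g=cv2.inRange(hsv,(65,90,25),(90,255,255))
    n,l,st,_=cv2.connectedComponentsWithStats(g); i=1+st[1:,4].argmax(); print(k,st[i])
    c=contour((l==i).astype(np.uint8)); 
    q,e=fit([(P[k],c)],[.46,-.1,.05],(.24,.28,.112),0.); print('green',k,q.round(4),e.round(2))
for k in("top","side"):
    for d in models.place_of(P[k],"handle")+models.place_of(P[k],"hinge"): u=np.array(d['at'])*[640,480];print(k,u,ray(P[k],u,.142).round(4),d['confidence'])
    for d in models.place_of(P[k],"case"): u=np.array(d['at'])*[640,480];print(k,'case',ray(P[k],u,.0).round(4),d['confidence'])
E
python3 m.py
```

```text
tin_a side (np.float64(0.5), 1064, 0.7)
tin_a top (np.float64(1.4), 1238, 0.93)
 both [ 0.5907 -0.0717  0.1083  0.1372] 7.9 0.6
  single z fixed [ 0.589  -0.0739  0.1586] 0.8
  single z fixed [ 0.5903 -0.0715  0.1325] 0.45
tin_b side (np.float64(1.7), 1265, 0.56)
tin_b top (np.float64(1.2), 1310, 0.7)
 both [ 0.6036 -0.2061  0.1097  0.0769] 4.4 0.55
  single z fixed [ 0.6029 -0.2075  0.0967] 0.57
  single z fixed [ 0.603  -0.2056  0.0655] 0.49
tin_base side (np.float64(1.2), 828, 0.91)
tin_base top (np.float64(1.4), 1087, 0.79)
 both [ 0.5309  0.1904 -0.0014  0.099 ] 5.7 0.5
  single z fixed [0.5303 0.1893 0.0988] 0.44
  single z fixed [0.5309 0.1901 0.0981] 0.55
top 11787 [0.4862, 0.4317, 0.2205, 0.2604]
side 10821 [0.4317, 0.4848, 0.2402, 0.299]
top [  312   210   138   123 10220]
green top [ 0.5583 -0.1458  0.1607] 1.12
side [ 276  230  155  146 8064]
green side [ 0.5755 -0.1351  0.1751] 13.76
top [385.92  315.504] [ 0.4622 -0.1575  0.142 ] 0.98
top [370.368 219.504] [ 0.6677 -0.1204  0.142 ] 0.84
top [125.824 302.784] [0.4746 0.3986 0.142 ] 0.7
top case [ 0.5615 -0.1506  0.    ] 0.65
top case [0.6596 0.2037 0.    ] 0.29
side [328.704 301.296] [ 0.4659 -0.1747  0.142 ] 0.86
side [383.104 261.504] [ 0.6405 -0.1608  0.142 ] 0.61
side case [ 0.56   -0.1473  0.    ] 0.93
side case [0.5398 0.1846 0.    ] 0.71
```

```bash
cat > plan.py <<'E'
import sys
from h import *
# plan x y z heading_deg maxstep : prints rows from measured pose
def plan(t,hd,step=.036):
    s=r.sense(); p=np.array(s['tcp_pos']); R=np.array(s['ee_rot']); h=np.degrees(np.arctan2(R[1,0],R[0,0]))
    d=np.array(t)-p; a=(h-hd+180)%360-180
    n=int(max(np.ceil(np.linalg.norm(d)/step),np.ceil(abs(a)/6.8),1))
    rows=[]
    for i in range(n):
        hh=np.radians(h-a*i/n); c,q=np.cos(hh),np.sin(hh)
        X=np.array([[c,q,0],[q,-c,0],[0,0,-1]])@(d/n)
        rows.append([X.round(4).tolist(),round(a/n,2)])
    print('t',round(s['time_s'],2),'tcp',p.round(4),'h',h.round(2),'tilt',R[:2,2].round(3),'w',round(s['gripper_width'],3),'F',np.round(s['wrist_force'],1),'j',np.round(s['joints'],0))
    for i in range(0,n,5): print(str(rows[i:i+5]).replace(' ',''))
if __name__=='__main__':
    v=list(map(float,sys.argv[1:])); plan(v[:3],v[3],*(v[4:]))
E
python3 plan.py .5905 -.0718 .225 7.7
```

```text
t 1.4 tcp [0.2421 0.5762 0.2226] h -22.79 tilt [0. 0.] w 0.998 F [-0.1 -0.  -0.7] j [ 82.  22.   0.   0. -68. -15.]
[[[0.0272,0.022,-0.0001],np.float64(-1.45)],[[0.0267,0.0227,-0.0001],np.float64(-1.45)],[[0.0261,0.0234,-0.0001],np.float64(-1.45)],[[0.0255,0.024,-0.0001],np.float64(-1.45)],[[0.0249,0.0247,-0.0001],np.float64(-1.45)]]
[[[0.0242,0.0253,-0.0001],np.float64(-1.45)],[[0.0236,0.0259,-0.0001],np.float64(-1.45)],[[0.0229,0.0265,-0.0001],np.float64(-1.45)],[[0.0223,0.0271,-0.0001],np.float64(-1.45)],[[0.0216,0.0276,-0.0001],np.float64(-1.45)]]
[[[0.0209,0.0281,-0.0001],np.float64(-1.45)],[[0.0201,0.0287,-0.0001],np.float64(-1.45)],[[0.0194,0.0292,-0.0001],np.float64(-1.45)],[[0.0187,0.0297,-0.0001],np.float64(-1.45)],[[0.0179,0.0301,-0.0001],np.float64(-1.45)]]
[[[0.0171,0.0306,-0.0001],np.float64(-1.45)],[[0.0164,0.031,-0.0001],np.float64(-1.45)],[[0.0156,0.0314,-0.0001],np.float64(-1.45)],[[0.0148,0.0318,-0.0001],np.float64(-1.45)],[[0.014,0.0321,-0.0001],np.float64(-1.45)]]
[[[0.0131,0.0325,-0.0001],np.float64(-1.45)]]
```

>>> apply_moves([
  [[0.027,0.022,0],-1.5],
  [[0.027,0.023,0],-1.5],
  [[0.026,0.023,0],-1.5],
  [[0.0255,0.024,0],-1.5],
  [[0.025,0.025,0],-1.5],
], hand=0.087)

```text
time_s: 1.82
tcp_pos: [0.3258, 0.4204, 0.2227]
ee_rot: [[0.965, -0.262, 0.0], [-0.262, -0.965, 0.0], [0.0, -0.0, -1.0]]
wrist_force: [1.1, 0.3, 0.1]
gripper_width: 1.001
gripper_force: 0.0
```

>>> apply_moves([
  [[0.024,0.025,0],-1.5],
  [[0.0235,0.026,0],-1.5],
  [[0.023,0.0265,0],-1.5],
  [[0.022,0.027,0],-1.5],
  [[0.0215,0.0275,0],-1.5],
])

```text
time_s: 2.23
tcp_pos: [0.4091, 0.267, 0.2229]
ee_rot: [[0.991, -0.134, 0.001], [-0.134, -0.991, 0.001], [0.0, -0.001, -1.0]]
wrist_force: [0.6, 0.3, -0.8]
gripper_width: 1.005
gripper_force: 0.0
```

>>> apply_moves([
  [[0.021,0.028,0],-1.5],
  [[0.02,0.0285,0],-1.5],
  [[0.0195,0.029,0],-1.5],
  [[0.0185,0.0295,0],-1.5],
  [[0.018,0.03,0],-1.5],
])

```text
time_s: 2.65
tcp_pos: [0.4938, 0.1142, 0.2229]
ee_rot: [[1.0, -0.004, 0.001], [-0.004, -1.0, 0.0], [0.001, -0.0, -1.0]]
wrist_force: [0.3, 0.4, 0.4]
gripper_width: 1.0
gripper_force: 0.0
```

>>> apply_moves([
  [[0.017,0.0305,0],-1.5],
  [[0.0165,0.031,0],-1.5],
  [[0.0155,0.0315,0],-1.5],
  [[0.015,0.032,0],-1.5],
  [[0.014,0.032,0],-1.5],
])

```text
time_s: 3.07
tcp_pos: [0.5793, -0.0392, 0.2228]
ee_rot: [[0.992, 0.127, 0.0], [0.127, -0.992, 0.0], [0.0, 0.0, -1.0]]
wrist_force: [0.3, 1.2, 0.6]
gripper_width: 0.998
gripper_force: 0.0
```

```bash
python3 plan.py .5905 -.0718 .2 7.7
```

```text
t 3.07 tcp [ 0.5793 -0.0392  0.2228] h 7.28 tilt [0. 0.] w 0.998 F [0.3 1.2 0.6] j [ 12.  18.  -6.   0. -66.  85.]
[[[0.0035,0.0169,0.0114],np.float64(-0.21)],[[0.0034,0.0169,0.0114],np.float64(-0.21)]]
```

>>> apply_moves([
  [[0.0035,0.017,0],-0.2],
  [[0.0035,0.017,0],-0.2],
  [[0,0,0.03],0],
  [[0,0,0.03],0],
  [[0,0,0.02],0],
])

```text
time_s: 3.48
tcp_pos: [0.5887, -0.0708, 0.1401]
ee_rot: [[0.991, 0.131, -0.003], [0.131, -0.991, 0.0], [-0.003, -0.001, -1.0]]
wrist_force: [-1.2, -0.3, -1.3]
gripper_width: 1.001
gripper_force: 0.0
```

>>> apply_moves([
  [[0,0,0.015],0],
  [[0,0,0.009],0],
  [[0,0,0],0],
])

```text
time_s: 3.73
tcp_pos: [0.5887, -0.0704, 0.1164]
ee_rot: [[0.991, 0.132, -0.004], [0.132, -0.991, -0.0], [-0.004, -0.0, -1.0]]
wrist_force: [-0.4, -0.0, -0.6]
gripper_width: 0.998
gripper_force: 0.0
```

>>> apply_moves([
  [[0,0,0],0],
  [[0,0,0],0],
  [[0,0,0],0],
  [[0,0,0],0],
  [[0,0,0],0],
], hand=0.05)

```text
time_s: 4.15
tcp_pos: [0.5905, -0.0705, 0.1197]
ee_rot: [[0.991, 0.133, 0.002], [0.133, -0.991, -0.0], [0.002, 0.001, -1.0]]
wrist_force: [0.2, -1.3, 1.2]
gripper_width: 0.708
gripper_force: 0.9
```

```bash
python3 plan.py .5905 -.0718 .24 7.7
```

```text
t 4.15 tcp [ 0.5905 -0.0705  0.1197] h 7.63 tilt [ 0.002 -0.   ] w 0.708 F [ 0.2 -1.3  1.2] j [  9.  24. -12.   0. -54.  89.]
[[[-0.0,0.0003,-0.0301],np.float64(-0.02)],[[-0.0,0.0003,-0.0301],np.float64(-0.02)],[[-0.0,0.0003,-0.0301],np.float64(-0.02)],[[-0.0,0.0003,-0.0301],np.float64(-0.02)]]
```

>>> apply_moves([
  [[0,0,0],0],
  [[0,0,0],0],
  [[0,0,0],0],
  [[0,0,0],0],
], hand=0.04)

```text
time_s: 4.48
tcp_pos: [0.5905, -0.0706, 0.1196]
ee_rot: [[0.991, 0.133, 0.002], [0.133, -0.991, -0.001], [0.001, 0.001, -1.0]]
wrist_force: [-1.0, -0.9, 6.0]
gripper_width: 0.687
gripper_force: 30.0
```

>>> apply_moves([
  [[0,0,-0.015],0],
  [[0,0,-0.03],0],
  [[0,0,-0.03],0],
  [[0,0,-0.03],0],
  [[0,0,0],0],
])

```text
time_s: 4.9
tcp_pos: [0.5931, -0.0701, 0.2296]
ee_rot: [[0.991, 0.133, 0.011], [0.133, -0.991, 0.0], [0.011, 0.001, -1.0]]
wrist_force: [0.8, 0.7, -0.9]
gripper_width: 0.688
gripper_force: 30.0
```

```bash
cat > held.py <<'E'
import sys
from plan import *
# fit tin held: prints its offset from TCP in tool axes
P={n:imaging.capture(n) for n in("side","top")}
s=r.sense(); p=np.array(s['tcp_pos']);R=np.array(s['ee_rot']); h=np.arctan2(R[1,0],R[0,0])
q0=[p[0],p[1],p[2]-.006,h]; v=[]
for k in P:
    c=proj(P[k],[p[0],p[1],p[2]+.014])[0]; b=region(P[k],'tin_b',c); print(k,c.round(),b and(round(b[0],1),int(b[1].sum()),b[2]))
    if b: v.append((P[k],contour(b[1])))
    x,y=map(int,c); cv2.imwrite(f'pics/{sys.argv[1]}_{k}.png',cv2.resize(P[k]['frame'][max(0,y-50):y+50,max(0,x-66):x+66],None,fx=5,fy=5))
for w in ([v] if len(v)>1 else [])+[[a] for a in v]:
    try:
        q,e=fit(w,q0,T) if len(w)>1 else fit(w,[q0[0],q0[1],h],T,q0[2])
        d=R.T@np.array([q[0]-p[0],q[1]-p[1],0]); print(q.round(4),e.round(2),'off tool',d.round(4))
    except Exception as e: print(e)
E
python3 held.py ha; python3 plan.py .5309 .1903 .2 5.7
```

```text
side [344. 220.] (np.float64(6.5), 794, 0.77)
top [349. 252.] None
[ 0.5942 -0.068   0.1184] 5.16 off tool [ 0.0046 -0.0011  0.    ]
t 5.1 tcp [ 0.5885 -0.0699  0.2213] h 7.58 tilt [-0.004  0.001] w 0.685 F [-0.5  0.8 -2.5] j [  9.  19.  -4.  -0. -67.  89.]
[[[-0.0028,-0.0332,0.0027],np.float64(0.23)],[[-0.003,-0.0332,0.0027],np.float64(0.23)],[[-0.0031,-0.0332,0.0027],np.float64(0.23)],[[-0.0033,-0.0332,0.0027],np.float64(0.23)],[[-0.0034,-0.0331,0.0027],np.float64(0.23)]]
[[[-0.0035,-0.0331,0.0027],np.float64(0.23)],[[-0.0037,-0.0331,0.0027],np.float64(0.23)],[[-0.0038,-0.0331,0.0027],np.float64(0.23)]]
```

>>> apply_moves([
  [[-0.003,-0.0332,0],0.24],
  [[-0.003,-0.0332,0],0.24],
  [[-0.003,-0.0332,0],0.24],
  [[-0.0033,-0.0332,0],0.24],
  [[-0.0034,-0.033,0],0.24],
])

```text
time_s: 5.52
tcp_pos: [0.5521, 0.0934, 0.2211]
ee_rot: [[0.994, 0.111, -0.004], [0.111, -0.994, -0.001], [-0.005, 0.001, -1.0]]
wrist_force: [0.0, -0.3, -2.6]
gripper_width: 0.689
gripper_force: 30.0
```

>>> apply_moves([
  [[-0.0035,-0.033,0.01],0.24],
  [[-0.0037,-0.033,0.02],0.24],
  [[-0.0038,-0.033,0.02],0.24],
  [[0,0,0.02],0],
  [[0,0,0.02],0],
])

```text
time_s: 5.93
tcp_pos: [0.5303, 0.191, 0.1305]
ee_rot: [[0.995, 0.102, -0.004], [0.102, -0.995, -0.002], [-0.004, 0.001, -1.0]]
wrist_force: [-0.5, 0.2, -2.0]
gripper_width: 0.691
gripper_force: 30.0
```

>>> apply_moves([
  [[0,0,0],0],
  [[0,0,0],0],
  [[0,0,0],0],
  [[0,0,0],0],
])

```text
time_s: 6.27
tcp_pos: [0.533, 0.1895, 0.1346]
ee_rot: [[0.995, 0.099, 0.002], [0.099, -0.995, 0.001], [0.002, -0.001, -1.0]]
wrist_force: [-0.0, -0.3, -1.6]
gripper_width: 0.684
gripper_force: 30.0
```

```bash
python3 held.py hb; python3 plan.py .5309 .1903 .07 5.7
```

```text
side [264. 199.] (np.float64(8.0), 525, 0.59)
top [224. 278.] (np.float64(11.7), 219, 0.53)
[0.5357 0.1965 0.1186 0.0069] 4.0 off tool [ 0.0034 -0.0067  0.    ]
[0.5322 0.188  0.1002] 4.55 off tool [-0.0009  0.0014 -0.    ]
[0.5348 0.1965 0.0008] 3.24 off tool [ 0.0025 -0.0068  0.    ]
t 6.47 tcp [0.5327 0.1894 0.1345] h 5.65 tilt [0.001 0.001] w 0.687 F [-0.5  0.  -1.6] j [ 36.  21. -15.   0. -54.  60.]
[[[-0.0008,-0.0005,0.0323],np.float64(-0.02)],[[-0.0008,-0.0005,0.0323],np.float64(-0.02)]]
```

>>> apply_moves([
  [[-0.0018,-0.001,0.02],0],
  [[0,0,0.025],0],
  [[0,0,0.02],0],
  [[0,0,0.01],0],
  [[0,0,0.005],0],
])

```text
time_s: 6.88
tcp_pos: [0.5298, 0.1898, 0.0523]
ee_rot: [[0.995, 0.099, -0.002], [0.099, -0.995, -0.001], [-0.002, 0.001, -1.0]]
wrist_force: [1.1, -0.4, -1.6]
gripper_width: 0.689
gripper_force: 30.0
```

>>> apply_moves([
  [[0,0,0],0],
  [[0,0,0],0],
  [[0,0,0],0],
])

```text
time_s: 7.13
tcp_pos: [0.5314, 0.191, 0.0549]
ee_rot: [[0.995, 0.099, 0.003], [0.099, -0.995, 0.001], [0.003, -0.001, -1.0]]
wrist_force: [0.1, -0.3, -1.9]
gripper_width: 0.689
gripper_force: 30.0
```

```bash
python3 held.py hc; python3 plan.py .5309 .1903 .0475 5.65; python3 -c "
import cv2,numpy as np
a=[cv2.imread(f'pics/hc_{k}.png') for k in('side','top')]
cv2.imwrite('pics/hc.png',np.vstack([cv2.resize(x,(396,300)) for x in a]))"
```

```text
side [266. 221.] (np.float64(8.6), 450, 0.55)
top [229. 279.] (np.float64(10.2), 159, 0.63)
[0.5339 0.1979 0.039  0.0509] 3.83 off tool [ 0.0036 -0.0068  0.    ]
[0.5307 0.1903 0.1169] 4.53 off tool [-0.0004  0.0005 -0.    ]
[0.5326 0.1988 0.055 ] 2.55 off tool [ 0.0023 -0.0078  0.    ]
t 7.33 tcp [0.5308 0.1906 0.0544] h 5.69 tilt [0.001 0.001] w 0.69 F [-0.8 -1.1 -2.1] j [ 36.  26. -20.   0. -43.  59.]
[[[0.0001,0.0003,0.0069],np.float64(0.04)]]
```

View pics/hc.png

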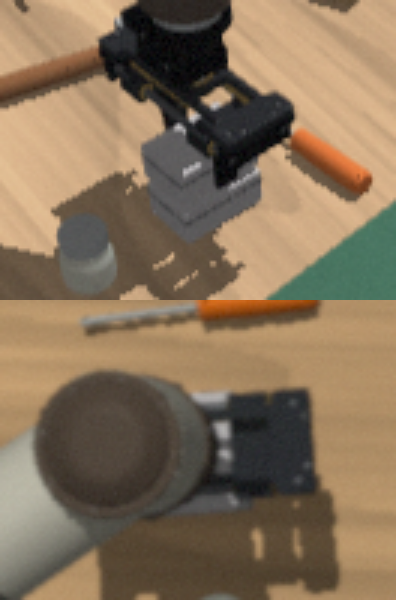

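The crop shows tin_a held about 7 mm above the base, its edges nearly in line with the base's. I'll lower it, release, and measure.

>>> apply_moves([
  [[0,0,0.003],0],
  [[0,0,0.002],0],
  [[0,0,0.0015],0],
  [[0,0,0],0],
  [[0,0,0],0],
])

```text
time_s: 7.75
tcp_pos: [0.5303, 0.1904, 0.0477]
ee_rot: [[0.995, 0.099, 0.0], [0.099, -0.995, -0.0], [0.0, 0.0, -1.0]]
wrist_force: [-3.1, -0.4, 4.8]
gripper_width: 0.686
gripper_force: 30.0
```

```bash
python3 plan.py .5309 .1903 .047 5.65
```

```text
t 7.75 tcp [0.5303 0.1904 0.0477] h 5.71 tilt [ 0. -0.] w 0.686 F [-3.1 -0.4  4.8] j [ 36.  27. -21.   0. -43.  59.]
[[[0.0006,0.0001,0.0007],np.float64(0.06)]]
```

>>> apply_moves([
  [[0,0,0],0],
  [[0,0,0],0],
  [[0,0,0],0],
  [[0,0,0],0],
  [[0,0,0],0],
], hand=0.087)

```text
time_s: 8.17
tcp_pos: [0.5304, 0.1904, 0.0469]
ee_rot: [[0.995, 0.099, 0.0], [0.099, -0.995, -0.0], [0.0, 0.0, -1.0]]
wrist_force: [-0.4, 1.2, -0.1]
gripper_width: 0.957
gripper_force: 0.0
```

>>> apply_moves([
  [[0,0,-0.015],0],
  [[0,0,-0.035],0],
  [[0,0,-0.04],0],
  [[0,0,-0.04],0],
  [[0,0.03,-0.025],0],
])

```text
time_s: 8.58
tcp_pos: [0.5354, 0.1638, 0.2066]
ee_rot: [[0.995, 0.104, 0.007], [0.104, -0.995, 0.003], [0.008, -0.003, -1.0]]
wrist_force: [1.7, -0.4, 0.6]
gripper_width: 0.996
gripper_force: 0.0
```

>>> apply_moves([
  [[0,0.04,0],0],
  [[0,0.04,0],0],
  [[0,0.04,0],0],
  [[0.01,0.04,0],0],
  [[0.01,0.04,0],0],
])

```text
time_s: 9.0
tcp_pos: [0.5729, -0.0383, 0.2025]
ee_rot: [[0.995, 0.1, 0.001], [0.1, -0.995, 0.0], [0.001, -0.0, -1.0]]
wrist_force: [1.4, 1.1, -0.6]
gripper_width: 0.998
gripper_force: 0.0
```

>>> apply_moves([
  [[0.01,0.04,0],0],
  [[0.01,0.04,0],0],
  [[0.01,0.04,0],0],
  [[0.01,0.02,0],0],
  [[0,0,0],0],
])

```text
time_s: 9.42
tcp_pos: [0.6279, -0.1762, 0.2007]
ee_rot: [[0.996, 0.094, -0.0], [0.094, -0.996, -0.001], [-0.0, 0.001, -1.0]]
wrist_force: [0.5, -0.0, -0.4]
gripper_width: 0.999
gripper_force: 0.0
```

```bash
cat > col.py <<'E'
import sys
from plan import *
n=int(sys.argv[1]); tag=sys.argv[2]
S=(.09,.06,.04*n); v=[]
for k in("side","top"):
    p=imaging.capture(k); c=proj(p,[.531,.19,.03*n])[0]; x,y=map(int,c)
    cv2.imwrite(f'pics/{tag}_{k}.png',cv2.resize(p['frame'][y-50:y+50,x-66:x+66],None,fx=5,fy=5,interpolation=cv2.INTER_CUBIC))
    for d in models.cut_out(p,'tin_b'):
        m=np.array(d['region']).astype(np.uint8)
        if not m.sum(): continue
        cc=np.argwhere(m)[:,::-1].mean(0)
        if np.hypot(*(cc-c))<30:
            print(k,cc.round(1),m.sum(),d['confidence'])
            for z in [.04*i for i in range(n)]:
                q,e=fit([(p,contour(m))],[.531,.19,.1],T,z); print('  z',z,q.round(4),e.round(2))
            q,e=fit([(p,contour(m))],[.531,.19,.1],S,0.); print('  whole',q.round(4),e.round(2))
a=[cv2.imread(f'pics/{tag}_{k}.png') for k in('side','top')]
cv2.imwrite(f'pics/{tag}.png',np.vstack([cv2.resize(x,(396,300)) for x in a]))
E
python3 col.py 2 c2; python3 plan.py .6034 -.206 .2 4.2
```

```text
side [265.3 224. ] 863 0.93
  z 0.0 [0.5487 0.2264 0.1054] 0.51
  z 0.04 [0.5285 0.1898 0.1068] 0.45
  whole [0.5402 0.2078 0.4655] 3.46
top [228.8 280.2] 1084 0.98
  z 0.0 [0.5296 0.1983 0.0935] 0.5
  z 0.04 [0.5294 0.1923 0.0954] 0.78
  whole [0.529  0.1945 0.1257] 1.44
t 9.62 tcp [ 0.6263 -0.1711  0.2018] h 5.73 tilt [-0.001  0.   ] w 0.999 F [ 0.  -0.  -0.7] j [ -1.  25.   2.  -0. -67.  97.]
[[[-0.0131,0.0162,0.0009],np.float64(0.76)],[[-0.0129,0.0164,0.0009],np.float64(0.76)]]
```

View pics/c2.png

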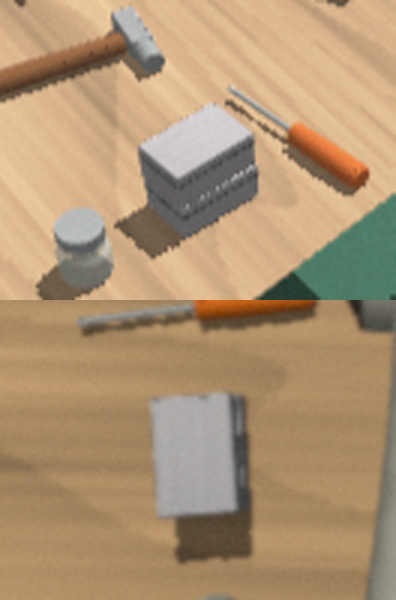

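The crop shows tin_a sitting on the base with edges close to flush. The column's top corner is at about (140,152) in the upper crop. I'll do a finer relative check with a grey mask and a joint two-box fit.

```bash
cat > rel.py <<'E'
import sys
from h import *
n=int(sys.argv[1]); V=[]
for k in("side","top"):
    p=imaging.capture(k); pts=np.vstack([proj(p,box([.531,.19,.04*i,.1],T)) for i in range(n)])
    roi=np.zeros((480,640),np.uint8); cv2.fillConvexPoly(roi,cv2.convexHull(pts.astype(np.int32)),1); roi=cv2.dilate(roi,np.ones((9,9)))
    big=cv2.resize(p['frame'],None,fx=4,fy=4,interpolation=cv2.INTER_CUBIC).astype(int)
    g=((big[...,2]-big[...,0])<0.14*big[...,2]+6).astype(np.uint8)*cv2.resize(roi,None,fx=4,fy=4,interpolation=0)
    g=cv2.morphologyEx(cv2.morphologyEx(g,cv2.MORPH_CLOSE,np.ones((9,9))),cv2.MORPH_OPEN,np.ones((9,9)))
    c=max(cv2.findContours(g,0,cv2.CHAIN_APPROX_NONE)[0],key=cv2.contourArea)[:,0]; print(k,cv2.contourArea(c)/16)
    V.append((p,(c[::3]+.5)/4-.5))
def f(q,views):
    o=[]
    for p,c in views:
        H=[cv2.convexHull(proj(p,box([q[3*i],q[3*i+1],.04*i,q[3*i+2]],T)).astype(np.float32)) for i in range(n)]
        o+=[max(cv2.pointPolygonTest(h,(float(a),float(b)),True) for h in H) for a,b in c]
    return np.array(o)
for vs in(V,V[:1],V[1:]):
    w=least_squares(f,[.531,.19,.1]*n,loss='soft_l1',f_scale=.5,diff_step=1e-3,x_scale=[.01,.01,.05]*n,args=(vs,))
    q=w.x.reshape(n,3); print(q.round(4).tolist(),'rms',np.sqrt(np.mean(w.fun**2)).round(2),'rel',((q-q[0])*[1e3,1e3,57.3])[1:].round(1).tolist())
E
python3 rel.py 2
```

```text
side 1193.9375
top 1210.0
[[0.5306, 0.1915, 0.085], [0.5284, 0.1904, 0.0998]] rms 0.44 rel [[-2.2, -1.2, 0.9]]
[[0.5305, 0.1898, 0.0884], [0.5271, 0.1874, 0.0985]] rms 0.4 rel [[-3.4, -2.4, 0.6]]
[[0.5297, 0.1919, 0.0874], [0.5285, 0.1908, 0.1002]] rms 0.18 rel [[-1.1, -1.1, 0.7]]
```

>>> apply_moves([
  [[-0.013,0.0165,0],0.7],
  [[-0.0132,0.0165,0],0.6],
  [[0,0,0.02],0],
  [[0,0,0.02],0],
  [[0,0,0.015],0],
])

```text
time_s: 10.13
tcp_pos: [0.6029, -0.206, 0.1465]
ee_rot: [[0.997, 0.077, -0.0], [0.077, -0.997, 0.001], [-0.0, -0.001, -1.0]]
wrist_force: [-0.4, -0.8, -0.8]
gripper_width: 0.999
gripper_force: 0.0
```

>>> apply_moves([
  [[0,0,0.006],0],
  [[0,0,0],0],
  [[0,0,0],0],
  [[0,0,0],0],
])

```text
time_s: 10.47
tcp_pos: [0.6046, -0.2069, 0.1426]
ee_rot: [[0.997, 0.078, 0.003], [0.078, -0.997, -0.001], [0.002, 0.001, -1.0]]
wrist_force: [-0.2, -0.8, 0.1]
gripper_width: 1.003
gripper_force: 0.0
```

```bash
python3 plan.py .603 -.206 .1196 4.3
```

```text
t 10.47 tcp [ 0.6046 -0.2069  0.1426] h 4.45 tilt [ 0.003 -0.001] w 1.003 F [-0.2 -0.8  0.1] j [ -4.  27.  -4.   0. -59.  99.]
[[[-0.0015,-0.001,0.023],np.float64(0.15)]]
```

>>> apply_moves([
  [[-0.0015,-0.001,0.012],0.1],
  [[0,0,0.011],0],
  [[0,0,0],0],
  [[0,0,0],0],
])

```text
time_s: 10.8
tcp_pos: [0.6019, -0.2062, 0.1177]
ee_rot: [[0.997, 0.075, -0.001], [0.075, -0.997, -0.0], [-0.001, -0.0, -1.0]]
wrist_force: [0.8, -0.2, -0.3]
gripper_width: 1.003
gripper_force: 0.0
```

>>> apply_moves([
  [[0,0,0],0],
  [[0,0,0],0],
  [[0,0,0],0],
  [[0,0,0],0],
  [[0,0,0],0],
], hand=0.04)

```text
time_s: 11.22
tcp_pos: [0.6023, -0.2064, 0.1184]
ee_rot: [[0.997, 0.075, 0.001], [0.075, -0.997, -0.0], [0.001, 0.0, -1.0]]
wrist_force: [-0.0, -1.5, -0.4]
gripper_width: 0.704
gripper_force: 0.7
```

>>> apply_moves([
  [[0,0,0],0],
  [[0,0,0],0],
  [[0,0,0],0],
  [[0,0,0],0],
])

```text
time_s: 11.55
tcp_pos: [0.6023, -0.2065, 0.1183]
ee_rot: [[0.997, 0.075, 0.0], [0.075, -0.997, -0.0], [0.0, 0.0, -1.0]]
wrist_force: [-0.8, -1.9, 1.2]
gripper_width: 0.688
gripper_force: 30.0
```

>>> apply_moves([
  [[0,0,-0.015],0],
  [[0,0,-0.03],0],
  [[0,0,-0.03],0],
  [[0,0,-0.03],0],
  [[0,0,0],0],
])

```text
time_s: 11.97
tcp_pos: [0.6051, -0.2071, 0.2297]
ee_rot: [[0.997, 0.076, 0.012], [0.076, -0.997, -0.003], [0.011, 0.004, -1.0]]
wrist_force: [1.2, -0.3, -0.9]
gripper_width: 0.684
gripper_force: 30.0
```

```bash
python3 plan.py .5303 .19 .21 5.6
```

```text
t 11.97 tcp [ 0.6051 -0.2071  0.2297] h 4.34 tilt [ 0.012 -0.003] w 0.684 F [ 1.2 -0.3 -0.9] j [ -4.  23.   3.   0. -69.  99.]
[[[-0.0037,-0.0335,0.0016],np.float64(-0.1)],[[-0.0037,-0.0335,0.0016],np.float64(-0.1)],[[-0.0036,-0.0335,0.0016],np.float64(-0.1)],[[-0.0035,-0.0335,0.0016],np.float64(-0.1)],[[-0.0035,-0.0335,0.0016],np.float64(-0.1)]]
[[[-0.0034,-0.0335,0.0016],np.float64(-0.1)],[[-0.0033,-0.0335,0.0016],np.float64(-0.1)],[[-0.0033,-0.0335,0.0016],np.float64(-0.1)],[[-0.0032,-0.0335,0.0016],np.float64(-0.1)],[[-0.0032,-0.0335,0.0016],np.float64(-0.1)]]
[[[-0.0031,-0.0335,0.0016],np.float64(-0.1)],[[-0.003,-0.0335,0.0016],np.float64(-0.1)]]
```

>>> apply_moves([
  [[-0.0037,-0.0335,0],-0.1],
  [[-0.0037,-0.0335,0],-0.1],
  [[-0.0036,-0.0335,0],-0.1],
  [[-0.0035,-0.0335,0],-0.1],
  [[-0.0035,-0.0335,0],-0.1],
])

```text
time_s: 12.38
tcp_pos: [0.5695, -0.0391, 0.2214]
ee_rot: [[0.997, 0.083, -0.003], [0.083, -0.997, 0.001], [-0.003, -0.001, -1.0]]
wrist_force: [1.1, -0.4, -2.9]
gripper_width: 0.687
gripper_force: 30.0
```

>>> apply_moves([
  [[-0.0034,-0.0335,0],-0.1],
  [[-0.0033,-0.0335,0],-0.1],
  [[-0.0033,-0.0335,0],-0.1],
  [[-0.0032,-0.0335,0],-0.1],
  [[-0.0032,-0.0335,0],-0.1],
])

```text
time_s: 12.8
tcp_pos: [0.5385, 0.1263, 0.2215]
ee_rot: [[0.996, 0.092, -0.003], [0.092, -0.996, -0.0], [-0.003, -0.0, -1.0]]
wrist_force: [1.2, 0.3, -3.3]
gripper_width: 0.69
gripper_force: 30.0
```

>>> apply_moves([
  [[-0.0031,-0.0335,0],-0.1],
  [[-0.003,-0.0335,0.01],-0.1],
  [[0,0,0.02],0],
  [[0,0,0.02],0],
  [[0,0,0.02],0],
])

```text
time_s: 13.22
tcp_pos: [0.5264, 0.1916, 0.1509]
ee_rot: [[0.995, 0.097, -0.002], [0.097, -0.995, -0.0], [-0.002, -0.0, -1.0]]
wrist_force: [0.5, -0.7, -3.6]
gripper_width: 0.688
gripper_force: 30.0
```

>>> apply_moves([
  [[0,0,0],0],
  [[0,0,0],0],
  [[0,0,0],0],
  [[0,0,0],0],
])

```text
time_s: 13.55
tcp_pos: [0.5287, 0.1912, 0.1544]
ee_rot: [[0.995, 0.096, 0.002], [0.096, -0.995, 0.001], [0.002, -0.001, -1.0]]
wrist_force: [0.2, 0.4, -2.2]
gripper_width: 0.688
gripper_force: 30.0
```

```bash
python3 plan.py .53 .1903 .1 5.5
```

```text
t 13.55 tcp [0.5287 0.1912 0.1544] h 5.48 tilt [0.002 0.001] w 0.688 F [ 0.2  0.4 -2.2] j [ 36.  19. -14.   0. -56.  59.]
[[[0.0006,0.0005,0.0272],np.float64(-0.01)],[[0.0006,0.0005,0.0272],np.float64(-0.01)]]
```

>>> apply_moves([
  [[0.0011,0.001,0.02],0],
  [[0,0,0.02],0],
  [[0,0,0.015],0],
  [[0,0,0.005],0],
  [[0,0,0],0],
])

```text
time_s: 13.97
tcp_pos: [0.5289, 0.1896, 0.0927]
ee_rot: [[0.995, 0.095, -0.001], [0.095, -0.995, -0.001], [-0.001, 0.001, -1.0]]
wrist_force: [1.2, -0.7, -3.3]
gripper_width: 0.686
gripper_force: 30.0
```

>>> apply_moves([
  [[0,0,0],0],
  [[0,0,0],0],
])

```text
time_s: 14.13
tcp_pos: [0.5302, 0.1906, 0.0947]
ee_rot: [[0.995, 0.096, 0.003], [0.096, -0.995, 0.002], [0.003, -0.001, -1.0]]
wrist_force: [0.3, -0.3, -2.1]
gripper_width: 0.686
gripper_force: 30.0
```

```bash
python3 plan.py .53 .1903 .0863 5.5
```

```text
t 14.13 tcp [0.5302 0.1906 0.0947] h 5.51 tilt [0.003 0.002] w 0.686 F [ 0.3 -0.3 -2.1] j [ 36.  23. -18.   0. -48.  59.]
[[[-0.0002,0.0003,0.0084],np.float64(0.01)]]
```

>>> apply_moves([
  [[0,0,0.004],0],
  [[0,0,0.0025],0],
  [[0,0,0.0015],0],
  [[0,0,0],0],
  [[0,0,0],0],
])

```text
time_s: 14.55
tcp_pos: [0.5294, 0.1902, 0.0863]
ee_rot: [[0.995, 0.096, 0.001], [0.096, -0.995, 0.0], [0.001, -0.0, -1.0]]
wrist_force: [-2.2, 0.3, 5.2]
gripper_width: 0.691
gripper_force: 30.0
```

```bash
python3 plan.py .53 .1903 .0863 5.5
```

```text
t 14.55 tcp [0.5294 0.1902 0.0863] h 5.52 tilt [0.001 0.   ] w 0.691 F [-2.2  0.3  5.2] j [ 36.  24. -19.   0. -47.  59.]
[[[0.0006,-0.0001,0.0],np.float64(0.02)]]
```

>>> apply_moves([
  [[0,0,0],0],
  [[0,0,0],0],
  [[0,0,0],0],
  [[0,0,0],0],
  [[0,0,0],0],
], hand=0.087)

```text
time_s: 14.97
tcp_pos: [0.5291, 0.19, 0.0849]
ee_rot: [[0.995, 0.096, -0.0], [0.096, -0.995, -0.0], [-0.0, 0.0, -1.0]]
wrist_force: [-0.6, 0.2, 0.4]
gripper_width: 0.957
gripper_force: 0.0
```

>>> apply_moves([
  [[0,0,-0.015],0],
  [[0,0,-0.035],0],
  [[0,0,-0.04],0],
  [[0,0,-0.04],0],
  [[0,0,0],0],
])

```text
time_s: 15.38
tcp_pos: [0.5336, 0.1919, 0.2243]
ee_rot: [[0.995, 0.097, 0.016], [0.097, -0.995, 0.007], [0.017, -0.006, -1.0]]
wrist_force: [0.4, 0.2, 0.6]
gripper_width: 1.001
gripper_force: 0.0
```

>>> apply_moves([
  [[0,0.04,0],0],
  [[0,0.04,0],0],
  [[-0.01,0.04,0],0],
  [[-0.01,0.04,0],0],
  [[-0.01,0.04,0],0],
])

```text
time_s: 15.8
tcp_pos: [0.5177, -0.0136, 0.2148]
ee_rot: [[0.995, 0.096, 0.0], [0.096, -0.995, 0.0], [0.0, -0.0, -1.0]]
wrist_force: [1.2, -0.5, -0.0]
gripper_width: 0.999
gripper_force: 0.0
```

```bash
python3 rel.py 3; cat > hd.py <<'E'
from plan import *
# handle: grey bar pixels on the green lid in both views
for k in("side","top"):
    p=imaging.capture(k); cv2.imwrite(f'pics/lid_{k}.png',p['frame'])
    for d in models.place_of(p,'handle')[:2]:
        u=np.array(d['at'])*[640,480]; print(k,'pt',u.round(1),ray(p,u,.142).round(4),round(d['confidence'],2))
    for d in models.cut_out(p,'handle')[:2]: print(k,'cut',np.round(np.array(d['extent'])*[640,480,640,480]),round(d['confidence'],2))
    hsv=cv2.cvtColor(p['frame'],cv2.COLOR_BGR2HSV); g=cv2.inRange(hsv,(65,90,25),(90,255,255))
    n,l,st,_=cv2.connectedComponentsWithStats(g); i=1+st[1:,4].argmax(); m=(l==i).astype(np.uint8)
    c=contour(m); q,e=fit([(p,c)],[.56,-.147,.1],(.24,.28,.112),0.); print('green',k,q.round(4),e.round(2))
    f=np.zeros_like(m); cv2.fillPoly(f,[cv2.convexHull(np.argwhere(m)[:,::-1])],1)
    c0=proj(p,[.465,-.16,.142])[0]; yy,xx=np.mgrid[:480,:640]
    b=((f==1)&(hsv[...,1]<80)&(hsv[...,2]>70)&(np.hypot(xx-c0[0],yy-c0[1])<35)).astype(np.uint8)
    n,l,st,ce=cv2.connectedComponentsWithStats(b); i=1+st[1:,4].argmax(); pts=np.argwhere(l==i)[:,::-1].astype(np.float32)
    (cx,cy),(w,h),a=cv2.minAreaRect(pts); bp=cv2.boxPoints(((cx,cy),(w,h),a))
    o=sorted([tuple((bp[j]+bp[(j+1)%4])/2) for j in range(4)],key=lambda z:-np.hypot(z[0]-cx,z[1]-cy))[:2]
    E=[ray(p,z,.142)[:2] for z in o]; D=E[0]-E[1]; D*=np.sign(D[1])
    print(k,'bar',st[i][4],(cx,cy),(w,h),'mid',ray(p,(cx,cy),.142).round(4),'len',np.hypot(*D).round(4),'yaw',np.arctan2(-D[0],D[1]).round(3))
E
python3 hd.py; python3 plan.py .464 -.161 .22 -81
```

```text
side 1765.3125
top 1587.625
[[0.5248, 0.1875, 0.19], [0.5298, 0.1936, 0.2171], [0.532, 0.1918, 0.038]] rms 2.69 rel [[5.0, 6.1, 1.6], [7.2, 4.3, -8.7]]
[[0.5305, 0.1901, 0.0655], [0.5392, 0.2114, -0.1137], [0.5457, 0.192, 0.1838]] rms 2.02 rel [[8.7, 21.3, -10.3], [15.2, 2.0, 6.8]]
[[0.5258, 0.1885, 0.1775], [0.5307, 0.1982, 0.0962], [0.5212, 0.1933, -0.0281]] rms 2.04 rel [[4.9, 9.7, -4.7], [-4.6, 4.7, -11.8]]
side pt [324.5 299.4] [ 0.4617 -0.165   0.142 ] 0.61
green side [ 0.579  -0.1294  0.2023] 6.59
side bar 425 (325.57452392578125, 301.7708435058594) (52.74695587158203, 12.68687915802002) mid [ 0.4596 -0.1716  0.142 ] len 0.1257 yaw 0.146
top pt [387.4 313.2] [ 0.4672 -0.1606  0.142 ] 0.78
top pt [372.1 219.8] [ 0.6671 -0.1241  0.142 ] 0.65
top cut [311. 210. 143. 122.] 0.97
green top [ 0.5594 -0.1474  0.1531] 16.04
top bar 389 (388.960693359375, 313.7052917480469) (7.59941291809082, 52.60115432739258) mid [ 0.4662 -0.164   0.142 ] len 0.1126 yaw 0.158
t 16.2 tcp [ 0.5186 -0.0108  0.2149] h 5.59 tilt [-0.  0.] w 0.999 F [ 0.  -1.1  0.8] j [ 17.  12. -15.  -0. -63.  79.]
[[[-0.0053,0.0111,-0.0004],np.float64(6.66)],[[-0.004,0.0116,-0.0004],np.float64(6.66)],[[-0.0026,0.012,-0.0004],np.float64(6.66)],[[-0.0012,0.0122,-0.0004],np.float64(6.66)],[[0.0002,0.0123,-0.0004],np.float64(6.66)]]
[[[0.0017,0.0122,-0.0004],np.float64(6.66)],[[0.0031,0.0119,-0.0004],np.float64(6.66)],[[0.0044,0.0115,-0.0004],np.float64(6.66)],[[0.0057,0.0109,-0.0004],np.float64(6.66)],[[0.0069,0.0101,-0.0004],np.float64(6.66)]]
[[[0.0081,0.0093,-0.0004],np.float64(6.66)],[[0.0091,0.0083,-0.0004],np.float64(6.66)],[[0.01,0.0072,-0.0004],np.float64(6.66)]]
```

>>> apply_moves([
  [[-0.0053,0.011,0],6.7],
  [[-0.004,0.0115,0],6.7],
  [[-0.0026,0.012,0],6.7],
  [[-0.0012,0.012,0],6.7],
  [[0,0.0123,0],6.7],
])

```text
time_s: 16.62
tcp_pos: [0.4972, -0.0683, 0.2149]
ee_rot: [[0.881, -0.473, 0.0], [-0.473, -0.881, 0.0], [0.0, -0.0, -1.0]]
wrist_force: [1.2, 1.1, 0.9]
gripper_width: 0.998
gripper_force: 0.0
```

>>> apply_moves([
  [[0.0017,0.012,0],6.7],
  [[0.003,0.012,0],6.7],
  [[0.0044,0.0115,0],6.7],
  [[0.0057,0.011,0],6.7],
  [[0.007,0.01,0],6.7],
])

```text
time_s: 17.03
tcp_pos: [0.4759, -0.126, 0.215]
ee_rot: [[0.474, -0.881, 0.0], [-0.881, -0.474, 0.0], [-0.0, -0.0, -1.0]]
wrist_force: [0.4, -0.4, 0.0]
gripper_width: 0.999
gripper_force: 0.0
```

>>> apply_moves([
  [[0.008,0.009,0],6.7],
  [[0.009,0.008,0],6.5],
  [[0.01,0.007,0],6.2],
  [[0,0,0],0],
  [[0,0,0],0],
])

```text
time_s: 17.45
tcp_pos: [0.4637, -0.1603, 0.215]
ee_rot: [[0.161, -0.987, 0.0], [-0.987, -0.161, 0.0], [-0.0, -0.0, -1.0]]
wrist_force: [-0.6, 0.9, 0.4]
gripper_width: 0.998
gripper_force: 0.0
```

```bash
python3 col.py 3 c3; python3 rel.py 3;  python3 plan.py .4655 -.162 .18 -81
```

```text
side [264.1 213.3] 857 0.91
  z 0.0 [0.5706 0.2669 3.2332] 0.77
  z 0.04 [0.5499 0.2286 0.0886] 0.33
  z 0.08 [0.5291 0.1904 0.0877] 0.7
  whole [ 0.5291  0.1912 -0.4542] 5.83
side [266.6 229.6] 389 0.89
  z 0.0 [ 0.5487  0.2405 -1.4792] 4.26
  z 0.04 [0.5327 0.1968 0.0372] 4.41
  z 0.08 [0.5184 0.1649 0.358 ] 4.24
  whole [0.5513 0.2302 0.0766] 4.41
side [267.7 240. ] 355 0.53
  z 0.0 [0.5335 0.1955 0.139 ] 4.09
  z 0.04 [0.5179 0.1643 0.2495] 3.98
  z 0.08 [ 0.4742  0.0593 -0.3783] 5.04
  whole [0.5335 0.1955 0.1405] 4.09
top [226.2 279.6] 1215 0.89
  z 0.0 [0.5305 0.2044 0.0981] 0.9
  z 0.04 [0.5302 0.1983 0.0979] 0.46
  z 0.08 [0.5298 0.1921 0.0981] 0.38
  whole [0.5296 0.1942 0.1157] 1.96
top [242.5 283.9] 30 0.52
  z 0.0 [0.5568 0.205  0.1851] 0.97
  z 0.04 [0.5567 0.2001 0.1863] 0.97
  z 0.08 [0.5567 0.1951 0.186 ] 0.97
  whole [0.5568 0.205  0.1851] 0.97
side 1621.90625
top 1365.4375
[[0.5305, 0.1915, 0.0824], [0.5311, 0.1953, 0.0972], [0.5291, 0.1903, 0.0954]] rms 0.49 rel [[0.6, 3.8, 0.9], [-1.4, -1.2, 0.7]]
[[0.5304, 0.1898, 0.0858], [0.5296, 0.19, 0.3209], [0.5282, 0.1872, 0.1038]] rms 0.44 rel [[-0.8, 0.3, 13.5], [-2.2, -2.6, 1.0]]
[[0.5296, 0.1919, 0.0874], [0.5286, 0.1942, 0.0907], [0.5291, 0.1908, 0.0951]] rms 0.21 rel [[-1.0, 2.3, 0.2], [-0.5, -1.1, 0.4]]
t 17.75 tcp [ 0.4636 -0.1603  0.2151] h -80.82 tilt [ 0. -0.] w 1.002 F [ 0.6  0.3 -0.4] j [ -0.   9. -19.   0. -62.   9.]
[[[0.002,-0.0016,0.0351],np.float64(0.18)]]
```

View pics/c3.png

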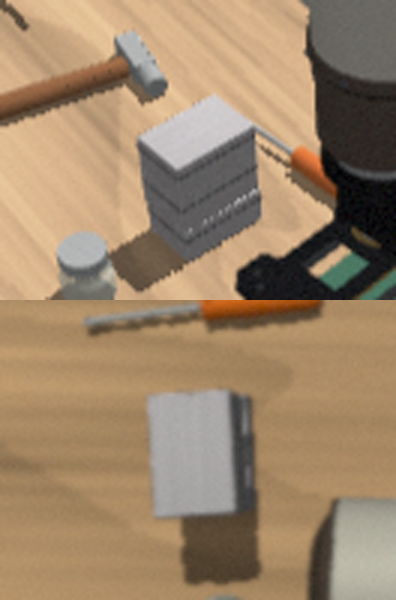

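The crop shows three tins stacked in a straight column, with relative offsets of about 1–2 mm. The gripper is now over the handle, so I go down.

>>> apply_moves([
  [[0.002,-0.0016,0.02],0.1],
  [[0,0,0.025],0],
  [[0,0,0.02],0],
  [[0,0,0.015],0],
  [[0,0,0.008],0],
])

```text
time_s: 18.17
tcp_pos: [0.4641, -0.1622, 0.1251]
ee_rot: [[0.157, -0.988, -0.003], [-0.988, -0.157, 0.0], [-0.001, 0.003, -1.0]]
wrist_force: [-0.2, -0.1, 0.3]
gripper_width: 0.999
gripper_force: 0.0
```

>>> apply_moves([
  [[0,0,0.003],0],
  [[0,0,0],0],
  [[0,0,0],0],
  [[0,0,0],0],
])

```text
time_s: 18.5
tcp_pos: [0.4661, -0.1626, 0.1251]
ee_rot: [[0.157, -0.988, 0.002], [-0.988, -0.157, -0.0], [0.001, -0.002, -1.0]]
wrist_force: [1.1, -0.6, -0.8]
gripper_width: 1.003
gripper_force: 0.0
```

```bash
python3 plan.py .4655 -.162 .122 -81
```

```text
t 18.5 tcp [ 0.4661 -0.1626  0.1251] h -80.99 tilt [ 0.002 -0.   ] w 1.003 F [ 1.1 -0.6 -0.8] j [ -0.  15. -26.   0. -49.   9.]
[[[-0.0007,0.0005,0.0031],np.float64(0.01)]]
```

Close onto the bar, which needs 73 mm of finger travel.

>>> apply_moves([
  [[0,0,0.003],0],
  [[0,0,0],0],
  [[0,0,0],0],
  [[0,0,0],0],
  [[0,0,0],0],
], hand=0.0)

```text
time_s: 18.92
tcp_pos: [0.4653, -0.1626, 0.1212]
ee_rot: [[0.156, -0.988, 0.0], [-0.988, -0.156, -0.0], [0.0, -0.0, -1.0]]
wrist_force: [-0.7, 0.7, 0.7]
gripper_width: 0.707
gripper_force: 0.0
```

>>> apply_moves([
  [[0,0,0],0],
  [[0,0,0],0],
  [[0,0,0],0],
  [[0,0,0],0],
  [[0,0,0],0],
])

```text
time_s: 19.33
tcp_pos: [0.4652, -0.1626, 0.1211]
ee_rot: [[0.156, -0.988, -0.0], [-0.988, -0.156, -0.0], [0.0, 0.0, -1.0]]
wrist_force: [-0.3, 0.9, -0.2]
gripper_width: 0.322
gripper_force: 0.0
```

>>> apply_moves([
  [[0,0,0],0],
  [[0,0,0],0],
  [[0,0,0],0],
  [[0,0,0],0],
  [[0,0,0],0],
])

```text
time_s: 19.75
tcp_pos: [0.4647, -0.1626, 0.121]
ee_rot: [[0.156, -0.988, -0.001], [-0.988, -0.156, -0.0], [-0.0, 0.001, -1.0]]
wrist_force: [-1.9, -0.2, 1.1]
gripper_width: 0.146
gripper_force: 30.0
```

>>> apply_moves([
  [[0,0,0],0],
  [[0,0,-0.001],0],
  [[0,-0.0004,-0.001],0],
  [[0,-0.0002,-0.001],0],
  [[0,-0.0002,-0.001],0],
])

```text
time_s: 20.17
tcp_pos: [0.465, -0.1624, 0.1229]
ee_rot: [[0.155, -0.988, -0.003], [-0.988, -0.155, 0.001], [-0.001, 0.002, -1.0]]
wrist_force: [3.5, -4.8, -19.8]
gripper_width: 0.146
gripper_force: 30.0
```

>>> apply_moves([
  [[0,-0.0002,-0.001],0],
  [[0,-0.0002,-0.001],0],
  [[0,0,0],0],
])

```text
time_s: 20.42
tcp_pos: [0.4656, -0.1624, 0.1256]
ee_rot: [[0.156, -0.988, -0.003], [-0.988, -0.156, 0.0], [-0.001, 0.003, -1.0]]
wrist_force: [-0.1, -1.3, -6.6]
gripper_width: 0.14
gripper_force: 30.0
```

>>> apply_moves([
  [[0,-0.0003,-0.0015],0],
  [[0,-0.0003,-0.0015],0],
  [[0,-0.0003,-0.0015],0],
  [[0,-0.0003,-0.0015],0],
  [[0,0,0],0],
])

```text
time_s: 20.83
tcp_pos: [0.4676, -0.1621, 0.1339]
ee_rot: [[0.156, -0.988, 0.001], [-0.988, -0.156, -0.0], [0.0, -0.001, -1.0]]
wrist_force: [-1.4, -1.1, -2.7]
gripper_width: 0.144
gripper_force: 30.0
```

```bash
python3 - <<'E'
from h import *
import cv2
s=r.sense(); print(s['tcp_pos'],s['wrist_force'],s['gripper_width'],s['gripper_force'])
p=imaging.capture("side"); cv2.imwrite('pics/lidside.png',cv2.resize(p['frame'][200:380,240:460],None,fx=3,fy=3,interpolation=cv2.INTER_CUBIC))
E
```

```text
[ 0.46763394 -0.16214796  0.13388532] [-1.41563029 -1.10802485 -2.69266361] 0.14433570274096028 30.021325573325157
```

View pics/lidside.png

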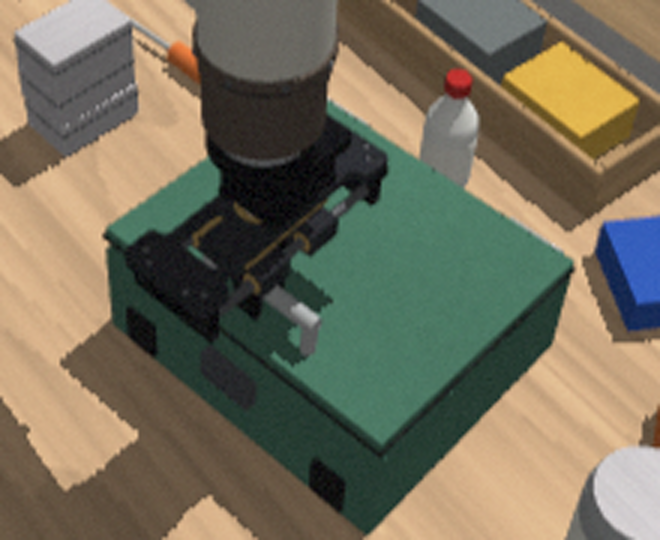

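The crop shows the bar at (290,300) still in the fingers, with a dark gap along the lid's front edge. The force is down to about 3 N, so the seal is broken. I continue along the arc.

>>> apply_moves([
  [[0,-0.0009,-0.003],0],
  [[0,-0.0009,-0.003],0],
  [[0,-0.001,-0.003],0],
  [[0,-0.001,-0.003],0],
  [[0,0,0],0],
])

```text
time_s: 21.3
tcp_pos: [0.4711, -0.1616, 0.1456]
ee_rot: [[0.156, -0.988, -0.001], [-0.988, -0.156, 0.0], [-0.0, 0.001, -1.0]]
wrist_force: [-3.5, -1.6, -1.6]
gripper_width: 0.145
gripper_force: 30.1
```

>>> apply_moves([
  [[0,-0.001,-0.003],0],
  [[0,-0.001,-0.003],0],
  [[0,-0.0008,-0.002],0],
  [[0,-0.0006,-0.0015],0],
  [[0,0,0],0],
])

```text
time_s: 21.72
tcp_pos: [0.4744, -0.1611, 0.1548]
ee_rot: [[0.156, -0.988, -0.001], [-0.988, -0.156, 0.0], [-0.0, 0.001, -1.0]]
wrist_force: [-4.5, -0.9, -2.5]
gripper_width: 0.141
gripper_force: 30.1
```

>>> apply_moves([
  [[0,0,0],0],
  [[0,0,0],0],
  [[0,0,0],0],
  [[0,0,0],0],
])

```text
time_s: 22.05
tcp_pos: [0.4742, -0.1611, 0.1544]
ee_rot: [[0.156, -0.988, -0.001], [-0.988, -0.156, 0.0], [-0.0, 0.001, -1.0]]
wrist_force: [-4.5, -2.0, -0.7]
gripper_width: 0.139
gripper_force: 30.0
```

```bash
python3 - <<'E'
from h import *
s=r.sense(); print(s['time_s'],s['tcp_pos'],s['wrist_force'],s['gripper_width'],s['gripper_force'])
p=imaging.capture("side"); cv2.imwrite('pics/lidside2.png',cv2.resize(p['frame'][200:380,240:460],None,fx=3,fy=3,interpolation=cv2.INTER_CUBIC))
# expected crop pixels of the two front lid corners (upper edge) per angle
a=.155; C=np.array([.559,-.147]); Rz=np.array([[np.cos(a),-np.sin(a)],[np.sin(a),np.cos(a)]])
for th in(0,.1,.15,.17,.2):
    o=[]
    for y in(-.14,.14):
        vx,vz=-.24,.012; x=.12+vx*np.cos(th)+vz*np.sin(th); z=.1+vz*np.cos(th)-vx*np.sin(th)
        o.append(((proj(p,[*(C+Rz@[x,y]),z])[0]-[240,200])*3).round().tolist())
    print(th,o)
E
```

```text
22.05 [ 0.47423474 -0.16108922  0.15438573] [-4.53036185 -2.0042571  -0.67215798] 0.139444599632862 30.048385486006737
0 [[376.0, 453.0], [103.0, 235.0]]
0.1 [[381.0, 432.0], [103.0, 214.0]]
0.15 [[384.0, 421.0], [104.0, 202.0]]
0.17 [[386.0, 416.0], [105.0, 198.0]]
0.2 [[388.0, 409.0], [106.0, 190.0]]
```

View pics/lidside2.png

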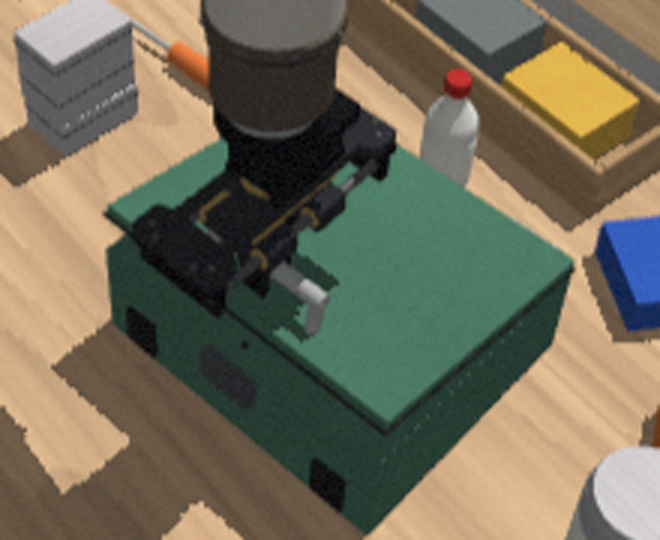

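The crop shows the lid's front corners at about (388,427) and (105,207), which means roughly 0.13–0.15 rad. I raise it a few mm more without moving along x.

>>> apply_moves([
  [[0,0,-0.0015],0],
  [[0,0,-0.0015],0],
  [[0,0,-0.001],0],
  [[0,0,-0.0005],0],
  [[0,0,0],0],
])

```text
time_s: 22.52
tcp_pos: [0.4764, -0.1608, 0.1597]
ee_rot: [[0.157, -0.988, 0.004], [-0.988, -0.157, 0.0], [0.001, -0.004, -1.0]]
wrist_force: [0.9, -0.5, -2.2]
gripper_width: 0.143
gripper_force: 30.1
```

>>> apply_moves([
  [[0,0,0],0],
  [[0,0,0],0],
  [[0,0,0],0],
  [[0,0,0],0],
  [[0,0,0],0],
])

```text
time_s: 22.93
tcp_pos: [0.4762, -0.1609, 0.1593]
ee_rot: [[0.157, -0.988, 0.003], [-0.988, -0.157, 0.0], [0.0, -0.003, -1.0]]
wrist_force: [4.2, 0.9, -4.3]
gripper_width: 0.15
gripper_force: 30.2
```

```bash
python3 - <<'E'
from h import *
s=r.sense(); print(s['time_s'],s['tcp_pos'],s['wrist_force'],s['gripper_width'],s['gripper_force'],np.abs(s['joint_velocities']).max())
p=imaging.capture("side"); cv2.imwrite('pics/lidside3.png',cv2.resize(p['frame'][320:360,340:400],None,fx=10,fy=10,interpolation=cv2.INTER_CUBIC))
a=.155; C=np.array([.559,-.147]); Rz=np.array([[np.cos(a),-np.sin(a)],[np.sin(a),np.cos(a)]])
for th in(.1,.14,.17,.2):
    o=[]
    for vz in(.012,0):
        vx=-.24; x=.12+vx*np.cos(th)+vz*np.sin(th); z=.1+vz*np.cos(th)-vx*np.sin(th)
        o.append(((proj(p,[*(C+Rz@[x,-.14]),z])[0]-[340,320])*10).round().tolist())
    print(th,o)
print('fixed wall top',((proj(p,[*(C+Rz@[-.12,-.14]),.1])[0]-[340,320])*10).round(),'wall foot',((proj(p,[*(C+Rz@[-.12,-.14]),0])[0]-[340,320])*10).round())
E
```

```text
22.9333 [ 0.47615015 -0.16085905  0.15933249] [ 4.22122865  0.86269756 -4.26394855] 0.1502246460993219 30.209179669618607 0.12781733860450478
0.1 [[269.0, 241.0], [261.0, 276.0]]
0.14 [[278.0, 211.0], [268.0, 248.0]]
0.17 [[285.0, 187.0], [274.0, 225.0]]
0.2 [[293.0, 163.0], [281.0, 202.0]]
fixed wall top [248. 341.] wall foot [215. 575.]
```

View pics/lidside3.png

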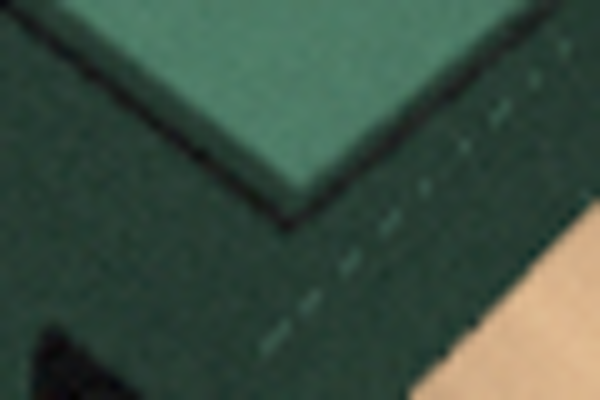

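The upper lid corner is at about (300,190), which fits 0.17–0.18 rad, or about 40–43 mm at the edge. The grip is a steady 30 N, so I hand the job in.

```bash
python3 -c "
from station import r
print(r.finish_job())"
```

```text
the job is handed in; nothing more can be done
None
```

I stacked both tins on the base tin to within about 1–2 mm, broke the lid's seal, and handed the job in with the fingers holding the handle edge about 40–43 mm up.

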